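# Stand the tipped reagent bottle back up in its lane

## Task

One amber reagent bottle has tipped over and lies in the bottle lane. Stand it upright on the lane's floor and close it up gently against the two upright amber ones at the lane's end, so that it touches or all but touches the nearer of them. Do not drop it, knock or press hard on the others, or disturb the things standing around.

Things in the scene. Friction and masses are not known exactly. Their poses are not given: they have to be found in the camera images.
- tipped_bottle: The tipped amber bottle with a black cap and paper label, lying on its side along the lane, cap away from the row. 130 mm tall overall: round body 52 mm across up to 92 mm, a short sloping shoulder to 103 mm, cap 34 mm across from 105 to 130 mm. About 0.3 kg. Origin at the centre of its base, z axis runs from base to cap.
- bottle_mid (a point): Point on the tipped bottle's axis, 65 mm from its base (half its height).
- lane: Fixed bottle lane: straight tray, inside 76 x 400 mm. Floor 6 mm above the bench, with a 24 mm wide slot along its middle (the lying bottle rests in it, axis 29 mm above the bench); side lips 6 mm thick, 8 mm above the floor; end stops 6 mm thick, 30 mm above it. Origin on the bench under its centre; y along the lane to the row's end (stop face at y = 200 mm), x across, z up.
- row_bottle: Upright amber bottle of the row, the same shape and size as the tipped one (130 mm tall, 52 mm across). Origin at the centre of its base, z up. It is either next to the end stop or the second one along.
- row_jar: Upright shorter amber bottle of the row, 105 mm tall, body 52 mm across up to 67 mm, cap 44 mm across from 80 mm up. Origin at the centre of its base, z up. It and row_bottle may have changed places.
- short_jar: Bystander: clear glass jar, 60 mm tall and 52 mm across, standing in the lane near its other end. Origin at the centre of its base.
- dropper: Bystander: small white dropper bottle standing on the bench on the robot's side of the lane, 75 mm tall, 34 mm across. Origin at the centre of its base.
- petri: Bystander: clear closed dish lying flat on the bench beyond the lane, 90 mm across, 16 mm high. Origin at the centre of its underside.
- tub: Bystander: open square blue tub on the bench beyond the lane, 110 mm wide, 60 mm high. Origin at the centre of its underside.

How it is judged (in metres and radians):
At the end, for the whole second after the job is handed in: The tipped bottle stands upright (within 0.08 rad) on the lane floor between the lips (axis within 18 mm of the middle), its axis under 58 mm from that of a row bottle (gap under 6 mm), at rest, released; both row bottles upright (0.08 rad), within 20 mm of their start (angle between each of tipped_bottle, row_bottle, row_jar's own z axis and vertical below 0.08 rad and z of tipped_bottle in the frame of lane between 0.002 and 0.011 m and x of tipped_bottle in the frame of lane between -0.018 and 0.018 m and (horizontal distance between tipped_bottle and row_bottle below 0.058 m or horizontal distance between tipped_bottle and row_jar below 0.058 m) and distance of each of row_bottle, row_jar from where it was at the start of the episode below 0.02 m and linear speed of tipped_bottle below 0.02 m/s and angular speed of tipped_bottle below 0.2 rad/s and contact force between the fingers and tipped_bottle below 0.05 N); the robot touches nothing.
It fails at once if the bottle of the row is knocked over or shoved more than 20 mm (angle between row_bottle's own z axis and vertical above 0.3 rad or distance of row_bottle from where it was at the start of the episode above 0.02 m).
It fails at once if the shorter bottle of the row is knocked over or shoved more than 20 mm (angle between row_jar's own z axis and vertical above 0.3 rad or distance of row_jar from where it was at the start of the episode above 0.02 m).
It fails at once if the bottle is pressed or struck against one of the row with more than 25 N (contact force between tipped_bottle and row_bottle above 25 N or contact force between tipped_bottle and row_jar above 25 N).
It fails at once if the bottle is let go more than about 20 mm above the lane's floor (contact force between the fingers and tipped_bottle below 0.01 N and height (world z) of bottle_mid above 0.092 m).
It fails at once if a bystander (short jar, dropper, dish or tub) is moved more than 20 mm (distance of any of short_jar, dropper, petri, tub from where it was at the start of the episode above 0.02 m).
It also fails if it takes over 54 s, if anything falls off the work surface, if the arm or the gripper's body presses on something with over 40 N, if the wrist force passes 120 N, or if a joint passes its speed limit or range.

## Robot

A 6-joint arm with a two-finger parallel gripper is mounted at the origin on the work surface. World frame = base frame: x ahead of the robot, y to its left, z up, the work surface at z = 0. Lengths are in mm, angles in degrees, forces in N, time in s.
With the tool pointing down it reaches from about 350 to 850 mm from the base axis. Payload 8.1 kg.
Tool frame: the origin (TCP) lies midway between the tips of the shut fingers; the grasp point (between the pads) lies 19 mm behind it (r.pinch_z is the distance from the TCP to the grasp point, in mm); z points along the fingers, y is the line along which they close (so a half turn about z gives the same grasp; the last joint's range is limited). The gripper opens to 85 mm and grips with 20 to 120 N. Pads are 22 mm wide; open, the fingers measure 114 mm over their backs; the gripper's body (76 mm by 85 mm) begins 54 mm behind the grasp point. The pads swing forward as they close: fully open they stand 13 mm farther back than shut.
Start: joints at [67.701, 7.471, 85.268, -0, 87.261, -4.893], TCP at [179.467, 572.535, 231.292] pointing down, gripper open.
Joint ranges: [-169.43, 169.43], [-51.17, 129.36], [1.28, 143.12], [-76.62, 256.62], [0, 156.53], [-152.29, 152.29]. Speed limits (degrees/s): [136.94, 136.94, 159.86, 180, 180, 180].

## Interface

Orientations are given as [roll, pitch, yaw] about the fixed x, y, z axes, in that order (R = Rz(yaw) Ry(pitch) Rx(roll)).
In Python, from bench import r gives the robot as it stands.
- The arm moves only by the shell command python3 -m jog 'ROWS' [OPENING] [FORCE]. ROWS is JSON, one flat list of numbers, 6 for each row, row after row: the shift along the tool's x, y, z in m, then the turn, a rotation vector about the tool's x, y, z in rad. A call has 1 to 8 rows; each row is the pose to reach, as a shift and turn from the pose commanded when the call began, along the tool's axes at that moment; what a row does not reach only later rows make up. A row lasts 1/8 s, in which the tool goes at most 62.5 mm and 10.7 degrees, less where a joint would pass 70% of its speed; a pose out of reach is approached as far as the arm can. A call with a gripper value outside its range is refused whole. OPENING is the opening, from -1 (shut) to 1 (fully open), set as the call begins (- or left out, the last holds). The fingers move at their own pace and stop on an object; FORCE is the grip in N (left out, the last holds). Time passes only in rows, so rows that repeat a pose let the fingers close. It gives the time, the measured TCP pose, the force, the opening and the grip force at its end, in the units of the state.
- r.sense(): the state, without advancing time (a new reading comes with each control period).
- r.snapshot(name): name is "scene" or "top"; returns a dict with "pixels" (400x640x3 uint8, red, green, blue), "range_z" (400x640 float32, mm along the optical axis (not along the pixel's ray), 0 where there is no reading), "K" (3x3 intrinsics, pixels), "k1" (the pictures are not rectified: a ray, as slopes to the right and down, at radius r is drawn at 1 + k1 r^2 times it, then the intrinsics apply), "rvec" (rotation vector, rad) and "tvec" (3), from world to camera coordinates, as OpenCV has them. Camera axes: x right, y down, z forward; pixel columns grow to the right and rows downward; lengths in mm; the calibration is good to about 2 mm. A picture is of the moment at which its call begins.
- r.hand_in(): hands the job in; it is judged then, once.
Trained networks look in a picture, given as the dict that the camera call returned (one of the last four; its "shot" number tells which), for a name from the list of things; names that differ only in an ending like _2 or _b are one class to them, and where a whole thing is asked for, a point or a joint stands for the part that bears it (a point fixed in the world has none). Each returns a list of dicts, best first, with "score" (0 to 1); they miss things now and then, are a little off and sometimes report something else, mostly with a low value. They report only what shows in the picture. A call takes as long as a camera call.
- r.look_for(picture, target): "bbox" ([left, top, right, bottom] in pixels, round what is visible of it).
- r.outline_of(picture, target): "region" (400x640 bool, what is visible of it) and "bbox" ([left, top, right, bottom] in pixels, round what is visible of it).
The state is a dict: "time": time; "joint_pos": joint angles; "qd": joint speeds; "joint_efforts": joint torques, N m; "tool_pos": TCP position; "tcp_rot": TCP orientation; "ft_force": force on the tool from outside, world axes, zero at the start; "wrist_torque": the same for the moment, N m; "finger_gap": finger opening in mm; "grip_force": force on a finger pad.
Only numpy, scipy, OpenCV 4.12 (cv2) and the standard library are available. Lean on these libraries where they do the work, as an engineer would, in place of code of your own. Each camera call takes 0.05 s, during which the arm holds its last target. There are 200 camera calls.

## Working session

There is one attempt and no reset: what is moved stays moved. The work goes in short steps, Python scripts to look and compute and a shell command to move; the robot and the scene stay as the last step left them, time stands still between calls to the robot, and variables do not carry over. Pictures are saved under pics/ and viewed, at most 10 in all, crops included, and the job is handed in when it is done.

```bash
mkdir -p pics; ls; cat > h.py <<'E'
import numpy as np, cv2
from bench import r
def rays(p,uv):
    K=np.array(p["K"]);uv=np.asarray(uv,float).reshape(-1,2)
    d=cv2.undistortPoints(uv.reshape(-1,1,2),K,np.array([p["k1"],0,0,0,0.])).reshape(-1,2)
    return np.c_[d,np.ones(len(d))]
def to_world(p,uv,z):
    R=cv2.Rodrigues(np.array(p["rvec"],float))[0];t=np.array(p["tvec"],float).ravel()
    return (rays(p,uv)*np.asarray(z).reshape(-1,1)-t)@R
def cloud(p,region):
    v,u=np.nonzero(region&(p["range_z"]>0))
    return to_world(p,np.c_[u,v],p["range_z"][v,u])
def project(p,X):
    return cv2.projectPoints(np.asarray(X,float).reshape(-1,1,3),np.array(p["rvec"],float),np.array(p["tvec"],float),np.array(p["K"]),np.array([p["k1"],0,0,0,0.]))[0].reshape(-1,2)
def save(p,n): cv2.imwrite("pics/"+n,p["pixels"][:,:,::-1])
E
python3 - <<'E'
from h import *
np.set_printoptions(precision=1,suppress=True)
for c in ("scene","top"):
    p=r.snapshot(c); save(p,c+"0.png")
    for n in ["tipped_bottle","row_bottle","row_jar","lane","short_jar","dropper","petri","tub"]:
        for o in r.outline_of(p,n)[:3]:
            X=cloud(p,o["region"])
            print(c,n,round(o["score"],2),np.array(o["bbox"]),len(X), *( [np.median(X,0),np.percentile(X,2,axis=0),np.percentile(X,98,axis=0)] if len(X) else []))
print(r.sense(), r.pinch_z)
E
```

```text
pics
scene tipped_bottle 0.96 [324.3 165.1 391.7 200.7] 1553 [500.1 109.8  42.7] [469.3  39.6   6.5] [518.  164.1  55. ]
scene row_bottle 0.79 [431.1 152.  469.2 220.6] 1624 [527.  276.2  84.4] [498.2 253.9   8.7] [536.4 302.  136.6]
scene row_jar 0.7 [403.  157.5 434.8 210.1] 1370 [520.8 222.6  74.6] [483.8 199.8   9.3] [528.8 247.  111.9]
scene lane 0.86 [262.7 155.7 467.  235.5] 3332 [508.   89.4   6.5] [426.3 -93.3   0.2] [558.9 308.1  35.9]
scene dropper 0.65 [373.9 128.  389.5 165.5] 464 [377.6 132.6  36.7] [289.  111.3  -1.6] [385.4 148.4  75.3]
scene petri 0.69 [251.3 207.2 303.7 247.7] 1543 [626.3 -22.   15.4] [580.4 -65.6   0.6] [662.8  18.6  18.3]
scene tub 0.7 [336.3 206.1 422.6 292.9] 4915 [637.6 164.8  23.3] [582.1  98.1   1.5] [719. 231.  61.]
top tipped_bottle 0.63 [347.8 231.3 377.2 258. ] 565 [456.4 -57.8  64.9] [434.3 -80.   34. ] [478.7 -37.3  68.4]
top tipped_bottle 0.62 [242.9 210.7 315.4 246.6] 1706 [480.7 105.1  48.2] [456.6  39.   21.2] [510.7 162.4  55.7]
top row_bottle 0.78 [165.6 197.9 198.  228.7] 810 [504.2 267.5 104.3] [482.2 252.6  30.8] [530.9 290.8 1
[... 688 characters left out ...]
308 [368.5 129.1  49.9] [351.1 115.8  -0.4] [382.7 147.4  76.2]
top petri 0.71 [323.  142.3 370.2 188.4] 1559 [616.1 -24.7  15.1] [575.8 -64.4  11.1] [656.8  13.7  18.6]
top tub 0.91 [210.4 105.3 287.6 182.5] 3549 [653.  167.3   3.4] [583.4  99.4  -1.1] [712.4 228.2  60.1]
{'time': 0.9, 'joint_pos': array([67.7,  7.5, 85.3,  0. , 87.3, -4.9]), 'qd': array([-0. , -0. , -0. ,  0. , -0.1, -0.1]), 'joint_efforts': array([ -0. , -56.9, -50.1,  -0. ,   0. ,   0. ]), 'tool_pos': array([179.5, 572.5, 231.3]), 'tcp_rot': array([-180. ,   -0. ,  162.6]), 'ft_force': array([ 0.5, -0.3,  0.2]), 'wrist_torque': array([-0., -0., -0.]), 'grip_force': 0.0, 'finger_gap': 85.41623602744616} 18.700000000000003
```

View pics/top0.png

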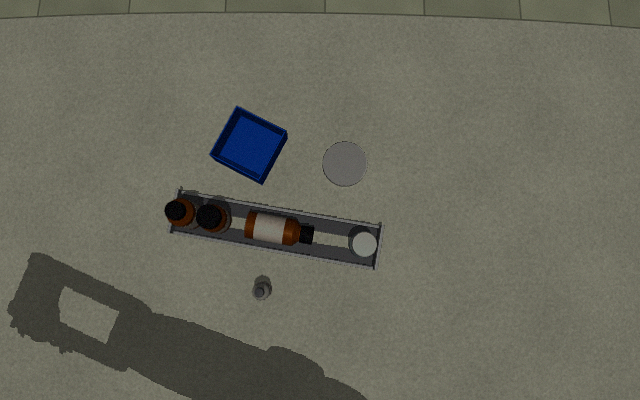

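View pics/scene0.png

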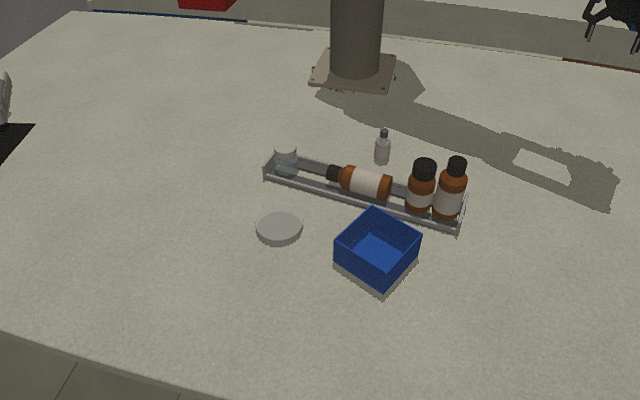

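```bash
python3 - <<'E'
from h import *
from scipy.optimize import least_squares
np.set_printoptions(precision=2,suppress=True)
for c in ("top","scene"):
    p=r.snapshot(c)
    L=[o for o in r.outline_of(p,"lane") if o["score"]>.5]
    X=cloud(p,L[0]["region"]); F=X[(X[:,2]>-1)&(X[:,2]<40)]
    rect=cv2.minAreaRect(F[:,:2].astype(np.float32)); print(c,"lane rect",rect)
    for n in ("row_bottle","row_jar","short_jar"):
        for o in r.outline_of(p,n)[:1]:
            X=cloud(p,o["region"]);zt={"row_bottle":136,"row_jar":111,"short_jar":66}[n]
            T=X[abs(X[:,2]-zt)<4]; print(n,len(T),T.mean(0) if len(T) else 0, cv2.minEnclosingCircle(T[:,:2].astype(np.float32)) if len(T)>5 else 0)
    for o in r.outline_of(p,"tipped_bottle"):
        X=cloud(p,o["region"]); 
        if not 60<np.median(X[:,1])<150: continue
        X=X[X[:,2]>15]
        # cylinder fit on body: axis horizontal at height h, radius 26
        m=X.mean(0)[:2]
        def prof(s): return 26.
        def f(q,Y):
            a=q[0];d=np.array([np.cos(a),np.sin(a)]);n_=np.array([-d[1],d[0]])
            return np.hypot((Y[:,:2]-m)@n_-q[1],Y[:,2]-q[2])-26
        q=np.array([np.radians(75),0,29.])
        for it in range(4):
            d=np.array([np.cos(q[0]),np.sin(q[0])]);s=(X[:,:2]-m)@d
            B=X[(s>np.percentile(s,99.5)-85)&(s<np.percentile(s,99.5)-5)]
            q=least_squares(f,q,args=(B,),loss="soft_l1").x
        d=np.array([np.cos(q[0]),np.sin(q[0])]);n_=np.array([-d[1],d[0]]);s=(X[:,:2]-m)@d
        c0=m+q[1]*n_
        print("bottle yaw",np.degrees(q[0]),"h",q[2],"s range",np.percentile(s,[0.5,1,99,99.5]),"base end",c0+d*np.percentile(s,99),"cap end",c0+d*np.percentile(s,1))
E
```

```text
top lane rect ((483.2733154296875, 111.3262939453125), (431.1034240722656, 92.1611557006836), 80.9356689453125)
row_bottle 274 [507.55 277.17 135.2 ] ((507.673583984375, 277.5118103027344), 16.86653709411621)
row_jar 440 [499.93 223.22 110.11] ((499.96832275390625, 223.13011169433594), 21.736146926879883)
short_jar 472 [456.3  -59.38  65.24] ((456.3805847167969, -59.70183563232422), 23.160146713256836)
scene lane rect ((479.3176574707031, 100.30318450927734), (434.40313720703125, 105.98201751708984), 81.5232925415039)
row_bottle 213 [512.26 277.99 135.68] ((510.9627380371094, 277.57427978515625), 18.097227096557617)
row_jar 314 [504.85 224.53 110.45] ((503.1458435058594, 223.7443389892578), 22.685171127319336)
short_jar 261 [461.52 -58.2   65.21] ((459.2204284667969, -57.373695373535156), 23.939353942871094)
bottle yaw 80.42127622267716 h 28.180228558724668 s range [-71.87 -71.    54.98  55.07] base end [494.49 164.04] cap end [473.53  39.81]
```

The top view shows the lane at columns 170–382. The two row bottles stand at (180,210) and (211,215). The tipped bottle lies at 245–313 × 211–246 with its cap to the right, and the short jar is at (364,244), so the network's second tipped_bottle hit was really the short jar. The scene view agrees.

Plan:
1. Grasp the body with the tool tilted 35° toward the cap side.
2. Lift and turn 90° about the closing axis.
3. Stand the bottle mid-lane.
4. Regrasp the cap from above and slide the bottle to the row.

```bash
cat >> h.py <<'E'
from scipy.spatial.transform import Rotation as Ro
YAW=np.radians(81.2); D=np.array([np.cos(YAW),np.sin(YAW),0]); N=np.array([D[1],-D[0],0])
def toolR(tilt):   # tilt>0: fingers lean toward +D (body on cap side)
    t=np.radians(tilt); z=np.sin(t)*D-np.cos(t)*np.array([0,0,1.]); return np.c_[np.cross(N,z),N,z]
def go(pinch,tilt,back=0,frm=None):
    """print jog row (m, rad) from frm (tcp,R) or the current pose; returns the new (tcp,R)"""
    R1=toolR(tilt); p1=np.asarray(pinch,float)+(r.pinch_z-back)*R1[:,2]
    if frm is None:
        s=r.sense(); frm=(np.array(s["tool_pos"]),Ro.from_euler("xyz",s["tcp_rot"],degrees=True).as_matrix())
    p0,R0=frm
    print("row",np.round((R0.T@(p1-p0))/1000,4),np.round(Ro.from_matrix(R0.T@R1).as_rotvec(),4),"tcp",p1)
    return p1,R1
E
python3 - <<'E'
from h import *
mid=np.array([484,102,0]); G=mid-9*D+[0,0,33]
print(G)
a=go(G+[0,0,130],0); b=go(G,35,110,a); c=go(G,35,0,b)
E
```

```text
[482.62312747  93.10594457  33.        ]
row [-0.4327 -0.3668  0.087 ] [-0.      0.      1.4206] tcp [482.62312747  93.10594457 144.3       ]
row [-0.0524  0.      0.0365] [0.     0.6109 0.    ] tcp [474.61163731  41.3548665  107.78858164]
row [-0.   -0.    0.11] [0. 0. 0.] tcp [484.2640351  103.70556297  17.68185677]
```

```bash
python3 -m jog '[-0.055,-0.046,0,0,0,0.178, -0.11,-0.092,0,0,0,0.355, -0.165,-0.138,0,0,0,0.533, -0.22,-0.184,0,0,0,0.71, -0.275,-0.23,0,0,0,0.89, -0.33,-0.276,0,0,0,1.066, -0.385,-0.322,0,0,0,1.243, -0.4327,-0.3668,0,0,0,1.4206]' 1; python3 - <<'E'
from h import *
G=np.array([482.6,93.1,33]); b=go(G,35,110); c=go(G,35,0,b)
print(r.sense()["joint_pos"])
E
```

```text
time: 2.5
tool_pos: [448.9, 148.9, 231.7]
tcp_rot: [179.9, -0.0, 80.9]
ft_force: [0.4, 0.5, 0.3]
finger_gap: 85.3
grip_force: 0.0
row [-0.1022  0.0423  0.1239] [ 0.0029  0.6103 -0.0053] tcp [474.58850984  41.34892193 107.78858164]
row [-0.   -0.    0.11] [0. 0. 0.] tcp [484.24090762 103.6996184   17.68185677]
[ 1.21338433e+01 -1.26923530e+01  1.04775160e+02  7.08169231e-03
  8.78467700e+01  2.12698731e+01]
```

```bash
python3 -m jog '[0,0,0,0,0,0, 0,0,0,0,0,0]'; python3 - <<'E'
from h import *
G=np.array([482.6,93.1,33]); b=go(G,35,110); c=go(G,35,0,b)
E
```

```text
time: 2.75
tool_pos: [447.8, 150.8, 231.3]
tcp_rot: [-180.0, -0.0, 81.2]
ft_force: [-1.0, 1.2, -0.4]
finger_gap: 85.0
grip_force: 0.0
row [-0.1042  0.0432  0.1234] [-4.000e-04  6.104e-01 -1.000e-04] tcp [474.58850984  41.34892193 107.78858164]
row [-0.   -0.    0.11] [0. 0. 0.] tcp [484.24090762 103.6996184   17.68185677]
```

```bash
python3 -m jog '[-0.035,0.015,0.02,0,0.15,0, -0.07,0.03,0.05,0,0.3,0, -0.1042,0.0432,0.08,0,0.45,0, -0.1042,0.0432,0.105,0,0.6104,0, -0.1042,0.0432,0.1234,0,0.6104,0, -0.1042,0.0432,0.1234,0,0.6104,0, -0.1042,0.0432,0.1234,0,0.6104,0]'; python3 - <<'E'
from h import *
G=np.array([482.6,93.1,33]); c=go(G,35)
print(r.sense()["joint_pos"])
E
```

```text
time: 3.62
tool_pos: [475.5, 42.6, 109.4]
tcp_rot: [179.8, -34.9, 81.5]
ft_force: [1.0, 0.2, 0.6]
finger_gap: 85.0
grip_force: 0.0
row [-0.0018 -0.0008  0.1106] [-0.0002  0.0025  0.0044] tcp [484.24090762 103.6996184   17.68185677]
[-26.44298036  -1.89932969 115.52543333  33.54758662  80.21078997
 -27.87698707]
```

```bash
python3 -m jog '[-0.001,0,0.02,0,0,0, -0.0015,0,0.04,0,0,0, -0.0015,0,0.06,0,0,0, -0.0015,0,0.08,0,0,0, -0.0015,0,0.095,0,0,0, -0.0015,0,0.105,0,0,0, -0.0015,0,0.11,0,0,0, -0.0015,0,0.11,0,0,0]'; python3 - <<'E'
from h import *
p=r.snapshot("scene"); cv2.imwrite("pics/s1.png",cv2.resize(p["pixels"][100:280,230:500,::-1],None,fx=2.9,fy=2.9))
go(np.array([482.6,93.1,33]),35)
E
```

```text
time: 4.62
tool_pos: [484.2, 102.3, 17.0]
tcp_rot: [180.0, -35.0, 81.2]
ft_force: [0.2, -0.1, 0.3]
finger_gap: 85.5
grip_force: 0.0
row [ 0.0016 -0.0004  0.0005] [0.0003 0.0006 0.0002] tcp [484.24090762 103.6996184   17.68185677]
```

View pics/s1.png

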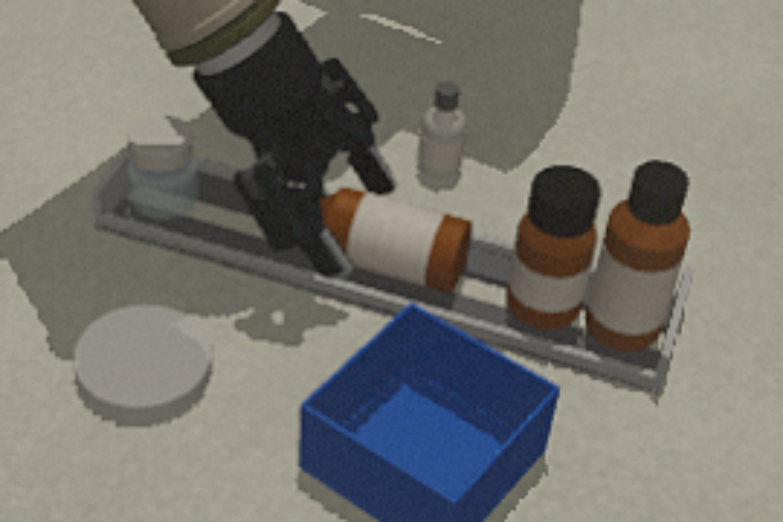

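The fingers straddle the upper part of the bottle body, with tips at crop (385,185) and (335,265), and clear the lane lips. Closing now.

```bash
python3 -m jog '[0,0,0,0,0,0, 0,0,0,0,0,0, 0,0,0,0,0,0, 0,0,0,0,0,0, 0,0,0,0,0,0, 0,0,0,0,0,0]' -1 50; python3 -c "
from h import *
print(r.sense()['time'])"
```

```text
time: 5.42
tool_pos: [483.0, 102.5, 17.2]
tcp_rot: [-179.8, -35.0, 81.2]
ft_force: [-9.3, -2.8, 9.1]
finger_gap: 50.7
grip_force: 50.5
5.425
```

```bash
python3 - <<'E'
from h import *
G=np.array([482.4,91.7,32.5]); a=go(G+[0,0,80],35); P=np.array([477.1,57.5,112.5])
for t in (13,-9,-32,-55): go(P,t,0,a)
E
```

```text
row [ 0.0459  0.0009 -0.0655] [-0.0027 -0.0004 -0.0002] tcp [484.04090762 102.2996184   97.18185677]
row [-0.0354 -0.     -0.0212] [-0.    -0.384 -0.   ] tcp [477.74354788  61.65706641  94.27927979]
row [-0.0413 -0.     -0.0251] [-0.     -0.7679  0.    ] tcp [476.65246679  54.60911131  94.03022803]
row [-0.0456 -0.     -0.0312] [-0.     -1.1694 -0.    ] tcp [475.58398835  47.7071605   96.6415006 ]
row [-0.047  -0.     -0.0386] [-0.     -1.5708 -0.    ] tcp [474.75654105  42.36217611 101.77412064]
```

```bash
python3 -m jog '[0.005,0,-0.007,0,0,0, 0.01,0,-0.0142,0,0,0, 0.02,0,-0.0285,0,0,0, 0.03,0,-0.043,0,0,0, 0.04,0,-0.057,0,0,0, 0.0459,0,-0.0655,0,0,0, 0.0459,0,-0.0655,0,0,0, 0.0459,0,-0.0655,0,0,0]'; python3 - <<'E'
from h import *
P=np.array([477.1,57.5,112.5])
for t in (24,13,2,-9,-20,-32,-43,-55): go(P,t)
p=r.snapshot("scene"); cv2.imwrite("pics/s2.png",cv2.resize(p["pixels"][80:280,230:500,::-1],None,fx=2.9,fy=2.9))
E
```

```text
time: 6.42
tool_pos: [483.7, 102.4, 96.3]
tcp_rot: [-179.9, -35.0, 81.2]
ft_force: [-1.1, 0.9, -2.8]
finger_gap: 50.4
grip_force: 52.7
row [-0.0315  0.0003 -0.0209] [-0.0008 -0.1915 -0.0003] tcp [478.26360648  65.01644059  95.41669994]
row [-0.035   0.0003 -0.0219] [-8.000e-04 -3.835e-01 -2.000e-04] tcp [477.74354788  61.65706641  94.27927979]
row [-0.0381  0.0003 -0.0236] [-8.000e-04 -5.755e-01 -2.000e-04] tcp [477.19984171  58.14493819  93.81139153]
row [-0.0409  0.0003 -0.0258] [-8.000e-04 -7.674e-01 -1.000e-04] tcp [476.65246679  54.60911131  94.03022803]
row [-0.0433  0.0003 -0.0285] [-9.000e-04 -9.594e-01 -0.000e+00] tcp [476.12153676  51.17951196  94.92774799]
row [-0.0452  0.0003 -0.032 ] [-9.0000e-04 -1.1689e+00  1.0000e-04] tcp [475.58398835  47.7071605   96.6415006 ]
row [-0.0462  0.0003 -0.0354] [-9.0000e-04 -1.3609e+00  2.0000e-04] tcp [475.14891513  44.89675847  98.82368578]
row [-0.0467  0.0003 -0.0393] [-9.0000e-04 -1.5703e+00  3.0000e-04] tcp [474.75654105  42.36217611 101.77412064]
```

View pics/s2.png

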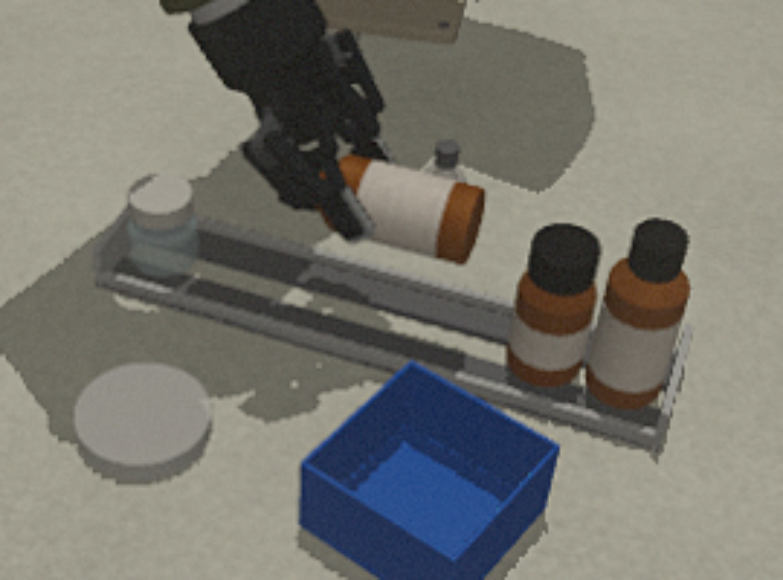

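The bottle is held level, clear of the lane and the row, spanning crop 330–485 × 155–260. Turning it now in two gentle calls.

```bash
python3 -m jog '[-0.008,0,-0.005,0,-0.07,0, -0.016,0,-0.011,0,-0.16,0, -0.024,0,-0.016,0,-0.26,0, -0.035,0,-0.022,0,-0.36,0, -0.0365,0,-0.0227,0,-0.46,0, -0.0381,0,-0.0236,0,-0.5755,0, -0.0395,0,-0.0247,0,-0.67,0, -0.0409,0,-0.0258,0,-0.7674,0]'; python3 - <<'E'
from h import *
P=np.array([477.1,57.5,112.5])
print(r.sense()["joint_pos"])
for t in (-20,-32,-43,-55): go(P,t)
E
```

```text
time: 7.48
tool_pos: [476.2, 54.8, 93.9]
tcp_rot: [-179.9, 9.2, 81.2]
ft_force: [-0.2, 0.0, -3.3]
finger_gap: 50.2
grip_force: 52.6
[  7.10430595  -1.56522546 109.9475532   -9.12554844  74.40214994
  18.57592993]
row [-0.0037  0.0005 -0.0004] [-0.0011 -0.1892  0.0002] tcp [476.12153676  51.17951196  94.92774799]
row [-0.0074  0.0005 -0.0015] [-1.100e-03 -3.987e-01  3.000e-04] tcp [475.58398835  47.7071605   96.6415006 ]
row [-0.0106  0.0005 -0.0032] [-1.100e-03 -5.906e-01  4.000e-04] tcp [475.14891513  44.89675847  98.82368578]
row [-0.0136  0.0005 -0.0057] [-1.100e-03 -8.001e-01  6.000e-04] tcp [474.75654105  42.36217611 101.77412064]
```

```bash
python3 -m jog '[-0.002,0,0,0,-0.095,0, -0.0037,0,-0.0004,0,-0.1892,0, -0.0055,0,-0.001,0,-0.295,0, -0.0074,0,-0.0015,0,-0.3987,0, -0.009,0,-0.0023,0,-0.495,0, -0.0106,0,-0.0032,0,-0.5906,0, -0.0122,0,-0.0045,0,-0.7,0, -0.0136,0,-0.0057,0,-0.8,0]';python3 -m jog '[0,0,0,0,0,0]'; python3 - <<'E'
from h import *
P=np.array([477.1,57.5,112.5]); print(r.sense()["joint_pos"])
go(P,-55); go(P+[0,0,-27],-55)
p=r.snapshot("scene"); cv2.imwrite("pics/s3.png",cv2.resize(p["pixels"][80:280,230:500,::-1],None,fx=2.9,fy=2.9))
for o in r.outline_of(p,"tipped_bottle")[:2]:
    X=cloud(p,o["region"]); print(o["score"],np.percentile(X,[2,50,98],axis=0))
    c=X-X.mean(0); print("axis",np.linalg.svd(c,full_matrices=False)[2][0])
E
```

```text
time: 8.48
tool_pos: [474.4, 42.5, 101.3]
tcp_rot: [-179.8, 55.0, 81.3]
ft_force: [-0.6, -0.2, -3.0]
finger_gap: 50.2
grip_force: 52.7
time: 8.6
tool_pos: [473.4, 42.5, 99.5]
tcp_rot: [-179.5, 54.9, 81.7]
ft_force: [-0.1, -0.6, -4.2]
finger_gap: 50.6
grip_force: 52.7
[ 28.25811596  27.94277298  92.70245464 -41.13463863  97.64472663
  45.89651024]
row [-0.0018  0.0014 -0.0013] [-0.0021 -0.001   0.0049] tcp [474.75654105  42.36217611 101.77412064]
row [0.0203 0.0015 0.0142] [-0.0021 -0.001   0.0049] tcp [474.75654105  42.36217611  74.77412064]
0.91 [[466.53785631  30.7374115   37.67171289]
 [493.34185246  55.26442773 119.75155831]
 [503.28479315  79.36122705 166.67590166]]
axis [ 0.06649038  0.03224971 -0.99726575]
```

View pics/s3.png

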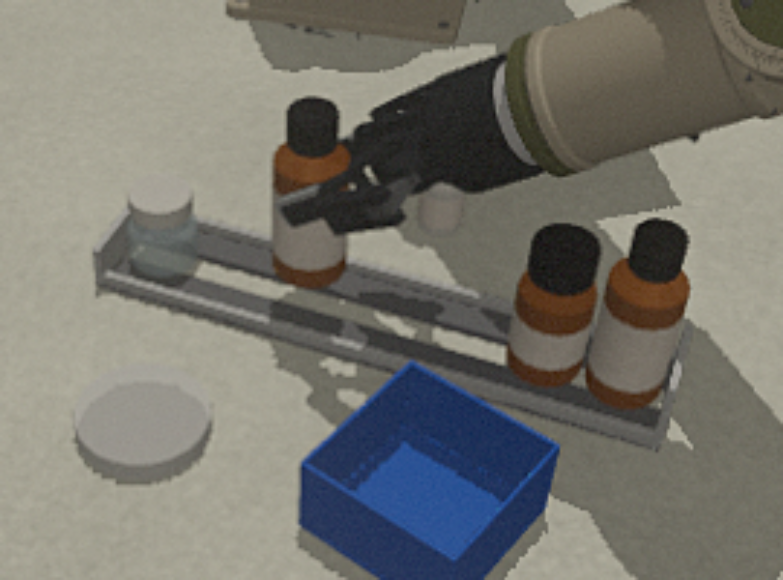

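The bottle is upright in the gripper, base at crop (308,280), between short jar and row. Top at z≈167 puts the base at z≈36, so it has about 30 mm to go.

```bash
python3 -m jog '[0.003,0.0007,0.002,0,0,0, 0.007,0.0007,0.005,0,0,0, 0.011,0.0007,0.008,0,0,0, 0.015,0.0007,0.0105,0,0,0, 0.018,0.0007,0.0126,0,0,0, 0.02,0.0007,0.014,0,0,0, 0.0205,0.0007,0.0143,0,0,0, 0.0205,0.0007,0.0143,0,0,0]'; python3 -m jog '[0.0008,0,0.0006,0,0,0, 0.0008,0,0.0006,0,0,0]';  python3 - <<'E'
from h import *
for c in ("scene","top"):
  p=r.snapshot(c)
  for o in r.outline_of(p,"tipped_bottle")[:2]:
    X=cloud(p,o["region"]); print(c,o["score"],np.percentile(X,[2,50,98],axis=0))
    T=X[X[:,2]>np.percentile(X[:,2],98)-4]; print(cv2.minEnclosingCircle(T[:,:2].astype(np.float32)),T[:,2].mean())
E
```

```text
time: 9.7
tool_pos: [475.6, 42.2, 77.4]
tcp_rot: [180.0, 54.8, 81.2]
ft_force: [0.8, 0.2, -2.8]
finger_gap: 50.2
grip_force: 52.7
time: 9.95
tool_pos: [475.6, 42.2, 76.3]
tcp_rot: [180.0, 54.8, 81.2]
ft_force: [-0.7, 0.3, -3.4]
finger_gap: 50.3
grip_force: 52.7
scene 0.85 [[466.9249359   31.81458309  16.09652161]
 [495.36457462  55.59276315 103.12790922]
 [505.73098066  78.7128745  143.54200924]]
((480.3014831542969, 52.20347213745117), 17.699146270751953) 142.455805074632
scene 0.2 [[487.08114844 199.2681688    9.4640004 ]
 [520.45389064 223.17047674  73.66439503]
 [528.83615714 248.11687585 111.7919195 ]]
((502.44317626953125, 224.2748260498047), 22.278181076049805) 110.50607833036382
top 0.88 [[453.78926823  29.45820886 102.63662846]
 [474.99691962  51.68084543 113.21556332]
 [499.83119914  75.37868116 144.5604602 ]]
((476.9552001953125, 52.52341842651367), 16.71364402770996) 142.54718300494287
```

```bash
python3 -m jog '[0.001,0,0.0007,0,0,0, 0.002,0,0.0014,0,0,0, 0.003,0,0.002,0,0,0, 0.004,0,0.0028,0,0,0, 0.0041,0,0.0029,0,0,0, 0.0041,0,0.0029,0,0,0]'; python3 -m jog '[0.0008,0,0.0006,0,0,0, 0.0008,0,0.0006,0,0,0]'; python3 -m jog '[0.0008,0,0.0006,0,0,0, 0.0008,0,0.0006,0,0,0]'
```

```text
time: 10.9
tool_pos: [475.5, 42.2, 71.3]
tcp_rot: [-180.0, 54.8, 81.2]
ft_force: [0.5, -0.5, -3.8]
finger_gap: 50.4
grip_force: 52.7
time: 11.15
tool_pos: [475.5, 42.1, 70.2]
tcp_rot: [-180.0, 54.8, 81.2]
ft_force: [-0.5, 0.3, -3.0]
finger_gap: 50.8
grip_force: 52.7
time: 11.4
tool_pos: [475.6, 42.1, 69.4]
tcp_rot: [180.0, 54.8, 81.2]
ft_force: [-0.7, 0.3, -1.3]
finger_gap: 50.1
grip_force: 52.8
```

```bash
python3 -m jog '[0.0006,0,0.0004,0,0,0, 0.0006,0,0.0004,0,0,0, 0.0006,0,0.0004,0,0,0]'
```

```text
time: 11.78
tool_pos: [475.7, 42.2, 69.3]
tcp_rot: [179.9, 54.9, 81.1]
ft_force: [-1.3, 2.0, 4.8]
finger_gap: 50.7
grip_force: 53.3
```

```bash
python3 -m jog '[0,0,0,0,0,0, 0,0,0,0,0,0, 0,0,0,0,0,0, 0,0,0,0,0,0, 0,0,0,0,0,0]' 1; python3 - <<'E'
from h import *
p=r.snapshot("scene"); 
o=r.outline_of(p,"tipped_bottle")[0]
X=cloud(p,o["region"]); T=X[X[:,2]>np.percentile(X[:,2],98)-4]; print(o["score"],cv2.minEnclosingCircle(T[:,:2].astype(np.float32)),T[:,2].mean())
E
```

```text
time: 12.4
tool_pos: [475.6, 42.1, 68.6]
tcp_rot: [-180.0, 54.8, 81.2]
ft_force: [-0.4, -0.4, 0.6]
finger_gap: 85.7
grip_force: 0.0
0.82 ((479.9979553222656, 53.946617126464844), 17.132530212402344) 135.18963955162295
```

```bash
python3 -m jog '[0,0,-0.01,0,0,0, 0,0,-0.025,0,0,0, 0,0,-0.045,0,0,0, 0,0,-0.065,0,0,0, 0,0,-0.08,0,0,0, -0.03,0,-0.1,0,0,0, -0.06,0,-0.122,0,0,0, -0.09,0,-0.143,0,0,0]';python3 -m jog '[0,0,0,0,0,0,0,0,0,0,0,0]'; python3 - <<'E'
from h import *
np.set_printoptions(precision=2,suppress=True)
for c in ("top","scene"):
  p=r.snapshot(c); save(p,c+"4.png")
  for n,zt in (("tipped_bottle",136),("row_bottle",136),("row_jar",111),("short_jar",66)):
   for o in r.outline_of(p,n)[:2]:
    X=cloud(p,o["region"]); T=X[abs(X[:,2]-zt)<4]
    if len(T)>5: print(c,n,round(o["score"],2),T.mean(0),*cv2.minEnclosingCircle(T[:,:2].astype(np.float32)))
a=go([478.5,53,230],0)
E
```

```text
time: 13.5
tool_pos: [485.4, 107.0, 226.0]
tcp_rot: [-180.0, 54.8, 81.2]
ft_force: [-0.4, 0.2, 0.1]
finger_gap: 85.2
grip_force: 0.0
time: 13.75
tool_pos: [485.4, 106.8, 224.3]
tcp_rot: [-180.0, 54.8, 81.2]
ft_force: [0.4, 1.0, -0.7]
finger_gap: 85.1
grip_force: 0.0
top tipped_bottle 0.85 [477.12  53.4  135.23] (477.3819580078125, 53.658451080322266) 16.498868942260742
top short_jar 0.77 [456.41 -59.86  65.17] (456.2784423828125, -60.02714157104492) 23.171798706054688
scene tipped_bottle 0.83 [482.65  54.76 135.23] (480.7358703613281, 55.23765182495117) 17.087175369262695
scene row_bottle 0.58 [512.06 277.65 135.63] (509.8766784667969, 278.46710205078125) 18.497114181518555
scene row_jar 0.69 [505.78 223.71 110.47] (503.5916748046875, 224.32118225097656) 22.249847412109375
scene short_jar 0.76 [460.93 -56.95  65.17] (458.8400573730469, -58.87081527709961) 24.937654495239258
row [-0.02  0.    0.05] [-0.    0.96  0.  ] tcp [478.5  53.  211.3]
```

The bottle stands free. The cameras agree it is about 171 mm from the jar along the lane and about 3.5 mm off the row's line. Next is a vertical regrasp on the cap.

```bash
python3 -m jog '[0,0,0,0,0.14,0, -0.003,0,0.007,0,0.28,0, -0.006,0,0.014,0,0.42,0, -0.009,0,0.022,0,0.56,0, -0.012,0,0.03,0,0.7,0, -0.016,0,0.04,0,0.84,0, -0.02,0,0.05,0,0.96,0, -0.02,0,0.05,0,0.96,0]';python3 -m jog '[0,0,0,0,0,0,0,0,0,0,0,0]'; python3 - <<'E'
from h import *
a=go([478.2,54,130],0)
E
```

```text
time: 15.25
tool_pos: [477.4, 52.3, 212.5]
tcp_rot: [179.9, -0.2, 80.9]
ft_force: [0.2, 0.6, 0.9]
finger_gap: 85.3
grip_force: 0.0
time: 15.5
tool_pos: [477.4, 55.7, 211.9]
tcp_rot: [-180.0, -0.1, 81.3]
ft_force: [0.7, 0.1, 0.3]
finger_gap: 85.4
grip_force: 0.0
row [-0.0017  0.0011  0.1006] [-0.0006 -0.002   0.0018] tcp [478.2  54.  111.3]
```

```bash
python3 -m jog '[0,0,0.02,0,0,0, -0.001,0.0005,0.04,0,0,0, -0.001,0.0005,0.06,0,0,0, -0.001,0.0005,0.075,0,0,0, -0.001,0.0005,0.088,0,0,0, -0.001,0.0005,0.096,0,0,0, -0.001,0.0005,0.1,0,0,0, -0.001,0.0005,0.1,0,0,0]'; python3 - <<'E'
from h import *
a=go([478.2,54,130],0)
p=r.snapshot("scene"); cv2.imwrite("pics/s5.png",cv2.resize(p["pixels"][80:280,230:500,::-1],None,fx=2.9,fy=2.9))
E
```

```text
time: 16.5
tool_pos: [477.9, 53.8, 112.1]
tcp_rot: [-180.0, -0.2, 81.2]
ft_force: [-0.2, 0.6, 0.0]
finger_gap: 84.9
grip_force: 0.0
row [0.0002 0.0002 0.0008] [-0.     -0.003  -0.0001] tcp [478.2  54.  111.3]
```

View pics/s5.png

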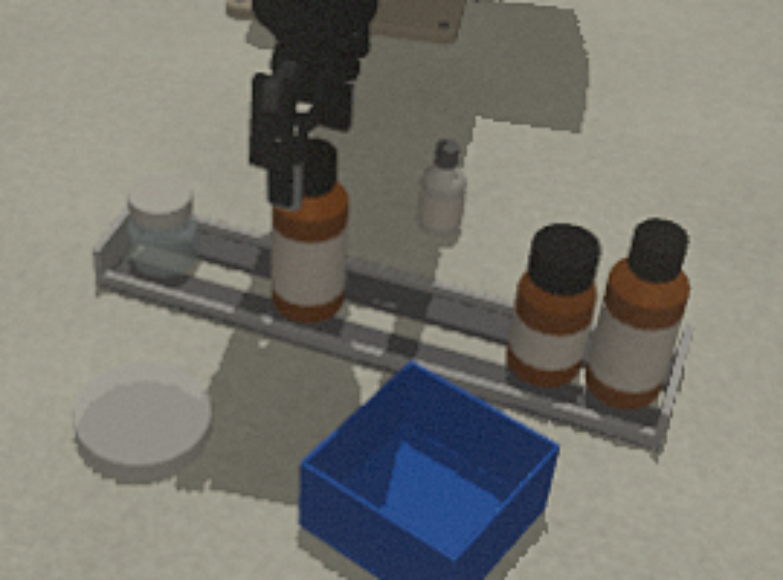

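The bottle stands with its cap at crop (318,165), between the open fingers (near finger at (285,180)). Gripping gently, then lifting 3 mm.

```bash
python3 -m jog '[0,0,0,0,0,0, 0,0,0,0,0,0, 0,0,0,0,0,0, 0,0,0,0,0,0, 0,0,0,0,0,0, 0,0,0,0,0,0, 0,0,0,0,0,0, 0,0,0,0,0,0]' -1 35; python3 -m jog '[0,0,-0.001,0,0,0, 0,0,-0.002,0,0,0, 0,0,-0.003,0,0,0, 0,0,-0.003,0,0,0]';  python3 - <<'E'
from h import *
p=r.snapshot("scene")
for n,zt in (("tipped_bottle",136),("row_bottle",136),("row_jar",111)):
    o=r.outline_of(p,n)[0]; X=cloud(p,o["region"]); print(n,np.percentile(X,[2,98],axis=0).round(1).tolist())
a=go([478.2,54,130],0)
E
```

```text
time: 17.55
tool_pos: [478.1, 53.9, 112.5]
tcp_rot: [180.0, -0.2, 81.2]
ft_force: [-1.9, -1.0, 5.3]
finger_gap: 33.0
grip_force: 35.1
time: 18.05
tool_pos: [477.7, 53.9, 114.9]
tcp_rot: [-180.0, -0.2, 81.2]
ft_force: [-0.1, 0.1, -3.5]
finger_gap: 33.0
grip_force: 35.0
tipped_bottle [[431.6, 31.2, 1.7], [506.0, 80.2, 137.8]]Traceback (most recent call last):
  File "<stdin>", line 4, in <module>
IndexError: list index out of range
```

```bash
python3 -m jog '[0.004,0,0,0,0,0, 0.014,-0.001,0,0,0,0, 0.026,-0.002,0,0,0,0, 0.04,-0.003,0,0,0,0, 0.054,-0.003,0,0,0,0, 0.066,-0.003,0,0,0,0, 0.076,-0.003,0,0,0,0, 0.08,-0.003,0,0,0,0]'; python3 -m jog '[0.004,0,0,0,0,0, 0.01,0,0,0,0,0, 0.016,0,0,0,0,0, 0.02,0,0,0,0,0, 0.02,0,0,0,0,0, 0.02,0,0,0,0,0]';  python3 - <<'E'
from h import *
np.set_printoptions(precision=1,suppress=True)
for c in ("scene","top"):
  p=r.snapshot(c)
  if c=="scene": cv2.imwrite("pics/s6.png",cv2.resize(p["pixels"][80:280,230:500,::-1],None,fx=2.9,fy=2.9))
  for n,zt in (("tipped_bottle",136),("row_bottle",136),("row_jar",111)):
   for o in r.outline_of(p,n)[:1]:
    X=cloud(p,o["region"]); X=X[(X[:,2]>15)&(X[:,2]<105)]
    if len(X)>20: s=X@D; print(c,n,o["score"],"D-extent of",np.percentile(s,[1,99]), "N-max",np.percentile(X@N,98))
E
```

```text
time: 19.2
tool_pos: [487.2, 134.1, 115.3]
tcp_rot: [-180.0, -0.2, 81.2]
ft_force: [-1.2, -0.1, -3.2]
finger_gap: 32.9
grip_force: 35.0
time: 19.95
tool_pos: [490.1, 153.1, 115.3]
tcp_rot: [-180.0, -0.2, 81.2]
ft_force: [0.2, 0.6, -2.3]
finger_gap: 32.8
grip_force: 35.0
scene tipped_bottle 0.91 D-extent of [201.8 251.8] N-max 489.8228737943232
scene row_bottle 0.58 D-extent of [329.7 378.2] N-max 487.9279324267975
scene row_jar 0.56 D-extent of [273.4 324. ] N-max 488.82987895973525
```

View pics/s6.png

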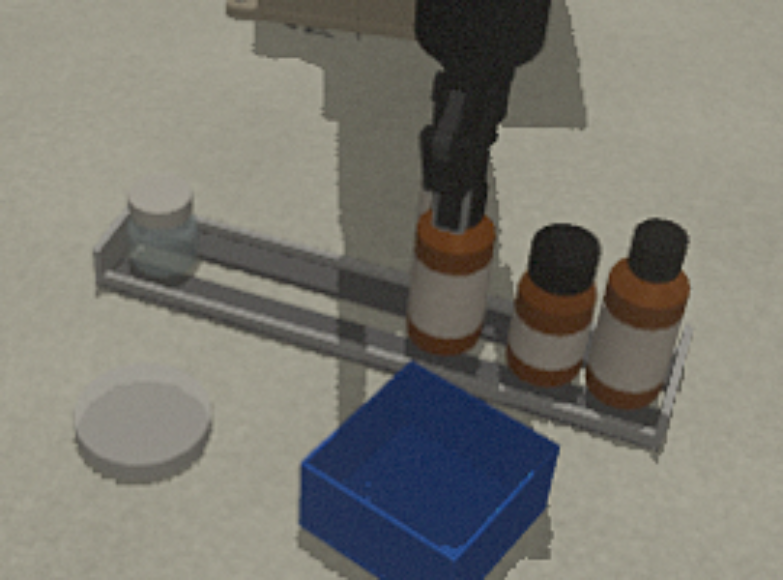

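The carried bottle spans crop columns 408–495. The jar starts at 510 and the row is undisturbed. The remaining gap measures about 19 mm, so I'll close 15 mm and then feel for contact.

```bash
python3 -m jog '[0.003,0,0,0,0,0, 0.007,0,0,0,0,0, 0.011,0,0,0,0,0, 0.014,0,0,0,0,0, 0.015,0,0,0,0,0, 0.015,0,0,0,0,0, 0.015,0,0,0,0,0]'; python3 -m jog '[0.0007,0,0,0,0,0, 0.001,0,0,0,0,0, 0.001,0,0,0,0,0]'; python3 - <<'E'
from h import *
np.set_printoptions(precision=1,suppress=True)
p=r.snapshot("scene")
for n in ("tipped_bottle","row_bottle","row_jar"):
   for o in r.outline_of(p,n)[:1]:
    X=cloud(p,o["region"]); X=X[(X[:,2]>15)&(X[:,2]<105)]
    s=X@D; print(n,o["score"],"D-extent of",np.percentile(s,[1,99]), "N-max",np.percentile(X@N,98))
E
```

```text
time: 21.22
tool_pos: [492.5, 167.9, 115.4]
tcp_rot: [-180.0, -0.2, 81.2]
ft_force: [0.9, 0.1, -3.2]
finger_gap: 32.9
grip_force: 35.0
time: 21.6
tool_pos: [492.7, 169.0, 115.4]
tcp_rot: [180.0, -0.2, 81.2]
ft_force: [-0.0, 0.4, -3.4]
finger_gap: 32.7
grip_force: 35.0
tipped_bottle 0.6 D-extent of [218.1 267.8] N-max 489.94042795509387
row_bottle 0.86 D-extent of [328.7 378.1] N-max 488.03789084385
row_jar 0.61 D-extent of [273.7 324.1] N-max 488.87864197429457
```

```bash
for i in 1 2; do python3 -m jog '[0.0005,0,0,0,0,0, 0.001,0,0,0,0,0, 0.001,0,0,0,0,0]' | egrep 'tool_pos|ft'; done; python3 -m jog '[0.0005,0,0,0,0,0, 0.0005,0,0,0,0,0, 0.0005,0,0,0,0,0]'| egrep 'tool_pos|ft'
```

```text
tool_pos: [492.8, 170.0, 115.4]
ft_force: [0.5, -1.4, -3.1]
tool_pos: [493.0, 171.0, 115.4]
ft_force: [0.9, 0.9, -2.7]
tool_pos: [493.0, 171.4, 115.4]
ft_force: [-0.3, 0.3, -3.0]
```

```bash
python3 -m jog '[0,0,0.001,0,0,0, 0,0,0.002,0,0,0, 0,0,0.0025,0,0,0, 0,0,0.0025,0,0,0]'| egrep 'tool_pos|ft'; python3 -m jog '[0,0,0.0005,0,0,0, 0,0,0.0005,0,0,0, 0,0,0.0005,0,0,0]'| egrep 'tool_pos|ft'
```

```text
tool_pos: [493.0, 171.4, 112.8]
ft_force: [-0.4, -0.7, -2.8]
tool_pos: [493.1, 171.5, 112.5]
ft_force: [-0.8, -0.7, -3.0]
```

```bash
for i in 1; do python3 -m jog '[0,0,0.0005,0,0,0, 0,0,0.0005,0,0,0, 0,0,0.0005,0,0,0]'| egrep 'tool_pos|ft';python3 -m jog '[0,0,0.0005,0,0,0, 0,0,0.0005,0,0,0, 0,0,0.0005,0,0,0]'| egrep 'tool_pos|ft'; done
```

```text
tool_pos: [493.3, 171.6, 112.5]
ft_force: [-1.5, -0.2, 5.8]
tool_pos: [493.5, 171.7, 112.5]
ft_force: [-4.0, 0.7, 8.8]
```

```bash
python3 -m jog '[0,0,-0.0005,0,0,0, 0,0,-0.0005,0,0,0]'| egrep 'tool_pos|ft'; python3 -m jog '[0,0,0,0,0,0, 0,0,0,0,0,0, 0,0,0,0,0,0, 0,0,0,0,0,0, 0,0,0,0,0,0, 0,0,0,0,0,0]' 1; python3 -m jog '[0,0,-0.01,0,0,0, 0,0,-0.03,0,0,0, 0,0,-0.06,0,0,0, 0,0,-0.09,0,0,0, 0,0,-0.12,0,0,0, -0.04,0,-0.13,0,0,0, -0.08,0,-0.13,0,0,0, -0.12,0,-0.13,0,0,0]';python3 -m jog '[0,0,0,0,0,0,0,0,0,0,0,0]'; python3 - <<'E'
from h import *
np.set_printoptions(precision=1,suppress=True)
for c in ("scene","top"):
  p=r.snapshot(c)
  if c=="scene": cv2.imwrite("pics/s7.png",cv2.resize(p["pixels"][80:280,230:500,::-1],None,fx=2.9,fy=2.9))
  for n,zt in (("tipped_bottle",136),("row_bottle",136),("row_jar",111),("short_jar",66)):
   for o in r.outline_of(p,n)[:2]:
    X=cloud(p,o["region"]); T=X[abs(X[:,2]-zt)<4]
    B=X[(X[:,2]>15)&(X[:,2]<105)]
    if len(T)>5: print(c,n,round(o["score"],2),T.mean(0),*cv2.minEnclosingCircle(T[:,:2].astype(np.float32)),"D",np.percentile(B@D,[1,99]))
E
```

```text
tool_pos: [493.4, 171.6, 112.5]
ft_force: [-3.1, 0.2, 5.8]
time: 25.55
tool_pos: [493.1, 171.5, 111.9]
tcp_rot: [180.0, -0.2, 81.2]
ft_force: [0.0, 0.5, 0.1]
finger_gap: 85.5
grip_force: 0.0
time: 26.55
tool_pos: [474.6, 51.5, 242.8]
tcp_rot: [179.9, -0.2, 81.2]
ft_force: [0.2, 0.4, 0.5]
finger_gap: 85.4
grip_force: 0.0
time: 26.8
tool_pos: [474.8, 52.7, 242.2]
tcp_rot: [180.0, -0.2, 81.2]
ft_force: [-0.1, 0.8, 1.5]
finger_gap: 85.2
grip_force: 0.0
scene tipped_bottle 0.89 [497.1 171.4 135.3] (495.3432312011719, 170.82351684570312) 17.50071907043457 D [220.4 270.9]
scene row_bottle 0.81 [512.5 278.  135.5] (510.83172607421875, 278.2891540527344) 17.47233772277832 D [329.  378.1]
scene row_jar 0.66 [504.3 223.9 110.5] (502.7841491699219, 224.30641174316406) 22.98698616027832 D [273.9 324. ]
scene short_jar 0.56 [460.6 -58.1  65.2] (459.76019287109375, -59.50896453857422) 25.388301849365234 D [-9.4 38. ]
top row_bottle 0.79 [507.6 277.1 135.3] (507.8793029785156, 277.97100830078125) 16.77433204650879 D [341.4 371.1]
```

View pics/s7.png

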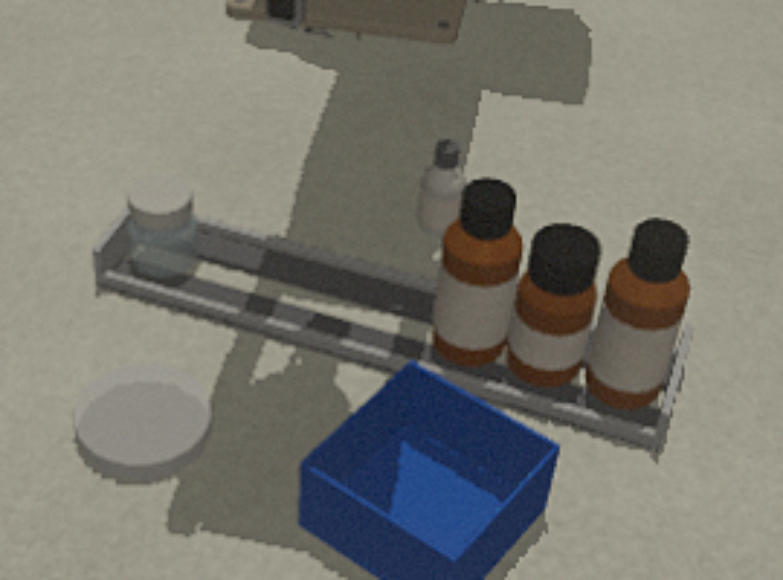

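The bottle stands upright and released at crop (475,275), next to the jar (552,305). Centre distance measures about 53.5 mm, so the gap is roughly 1–2 mm. The row and bystanders are where they were, and the arm is clear.

```bash
python3 -c "
from bench import r
print(r.hand_in())"
```

```text
the job is handed in; nothing more can be done
None
```

The bottle stands upright in the lane, released, about 1–2 mm from the nearer row bottle (row_jar); the row and bystanders look undisturbed, and I handed in at about 27 s of 54 s, with no verdict returned.

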